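Clamp a wood blank in a cam-locked jig

ROBOT

A 7-joint arm with a two-finger parallel gripper is mounted at the origin on a cart in front of the work surface, level with it; the furniture and walls round the work are solid. World frame = base frame: x ahead of the robot, y to its left, z up, the work surface at z = 0. Lengths are in m, angles in rad, forces in N, time in s.
With the tool pointing down it reaches from about 0.425 to 0.875 m from the base axis. Payload 4.7 kg.
Tool frame: the origin (TCP) lies midway between the tips of the shut fingers; the grasp point (between the pads) lies 19 mm behind it; z points along the fingers, y is the line along which they close (so a half turn about z gives the same grasp; the last joint's range is limited). The gripper opens to 85 mm and grips with 20 to 120 N. Pads are 22 mm wide; open, the fingers measure 114 mm over their backs; the gripper's body (76 mm by 85 mm) begins 54 mm behind the grasp point. The pads swing forward as they close: fully open they stand 13 mm farther back than shut.
Start: joints at [0.014, 0.321, -0.07, 1.45, 0.023, 1.371, -0.057], TCP at [0.65, -0, 0.231] pointing down, gripper open.
Joint ranges: [-2.86, 2.86], [-0.3, 2.09], [-1.38, 1.24], [0.06, 2.45], [-1.56, 4.7], [0.09, 2.05], [-2.69, 2.69]. Speed limits (rad/s): [2.57, 2.57, 3.14, 3.14, 3.14, 3.14, 3.14].

INTERFACE

Orientations are given as a unit quaternion [x, y, z, w].
In Python, from workcell import bot, imaging gives the robot as it stands. The module is installed in compiled form; this text tells all that it offers.
- The arm moves only by the shell command python3 -m handwheel 'ROWS' [FORCE]. ROWS is JSON, a list of rows, each an object with "rot": the turn, a rotation vector about the tool's x, y, z in degrees, a list of three; "offset": the shift along the tool's x, y, z in cm, a list of three; "hand": the gripper command: -1 is fully open, 1 is shut, values between are in proportion. A call has 1 to 5 rows; each row shifts and turns the commanded pose from where the row before left it, along the tool's axes as they then stand; what a row does not reach is not made up. A row lasts 1/8 s, in which the tool goes at most 62.5 mm and 10.7 degrees, less where a joint would pass 70% of its speed; a pose out of reach is approached as far as the arm can. A call with a gripper value outside its range is refused whole. The fingers move at their own pace and stop on an object; FORCE is the grip in N (left out, the last holds). Time passes only in rows, so rows that do not move let the fingers close. It gives the time, the measured TCP pose, the force, the opening and the grip force at its end, in the units of the state.
- bot.read_state(): the state, without advancing time (a new reading comes with each control period).
- imaging.grab_frame(name): name is "scene" or "side" or "wrist"; returns a dict with "color" (400x640x3 uint8, red, green, blue), "intrinsics" (3x3 intrinsics, pixels), "eye" and "attitude" of the camera in the world. Camera axes: x right, y down, z forward; pixel columns grow to the right and rows downward; lengths in m; the calibration is good to about 2 mm. The wrist camera is an equidistant fisheye: a pixel r from the principal point sees the ray r / f radians off the axis. A picture is of the moment at which its call begins. There is no depth.
- bot.close_job(): hands the job in; it is judged then, once.
The state is a dict: "time": time; "joint_pos": joint angles; "joint_velocities": joint speeds; "joint_efforts": joint torques, N m; "position": TCP position; "tcp_rot": TCP orientation; "contact_force": force on the tool from outside, world axes, zero at the start; "wrist_torque": the same for the moment, N m; "gripper_width": finger opening in m; "grasp_force": force on a finger pad.
Only numpy, scipy, OpenCV 4.12 (cv2) and the standard library are available. Lean on these libraries where they do the work, as an engineer would, in place of code of your own. Each camera call takes 0.05 s, during which the arm holds its last target. There are 200 camera calls.

TASK

Clamp the round wood blank in the drilling jig, working only with the fingertips from outside and picking nothing up: first push the cam's red lever pin round so that the cam turns to its low point, clear of the slide's brass roller. Only then push the blue block forward until the slide is fully home and has carried the blank against the end stop; then push the lever pin all the way back so that the cam's red nose locks behind the roller. Do not touch the blank itself, and leave the loose things round the jig alone.

Things in the scene. Friction and masses are not known exactly. Their poses are not given: they have to be found in the camera images.
- jig: fixed 350 x 205 x 12 mm plywood board of the jig, in varying place, turned up to 23 deg. Origin on the bench under the slide's centre line; x = forward (slide is pushed that way, away from the robot), y left. Board spans x -165..185, y -70..135 mm. A dark wooden nest (cheeks' inner faces y = +-45, tops 30 mm above the bench; end stop face x = 164, top 36 mm) holds the blank.
- follower: the slide itself with its jaw, roller and blue block, one rigid part 128 mm long and 48 mm wide. Its axes are the jig's; its origin lies on the jig's origin at slide 0 and moves forward with it.
- slide (a joint): slide travel in m along the jig's +x: 0 back, 0.080 fully home (hard stop); starts 0 to 0.015; about 2 N friction, stays where left. Steel bar (top 34 mm above the bench), pale wooden jaw in front (face at jig x = 0 at slide 0). With the cam locked its nose stops the roller after 25 to 35 mm.
- push_block (a point): blue upright block on the slide's rear end, to push by: 20 (x) x 44 (y) x 48 mm high, from 34 to 82 mm above the bench. This point: centre of its underside, axes as the jig's; the rear face to push lies 10 mm behind it. At slide 0 it is at jig x = -117 mm, y = 0.
- cam (a joint): cam angle in rad: 0 = high point, red nose across the roller's path (locked, hard stop); grows clockwise seen from above to 1.70 (hard stop) = low point, nose turned toward the robot, round low side facing the roller. The roller passes from about 1.2 up. Friction about 0.25 N m (3 N at the pin), stays where left; starts 0 to 0.25.
- roller (a point): axis of the 16 mm brass roller (upright, 14 to 34 mm above the bench) on a short arm left of the slide; moves with the slide, at jig x = -75, y = +48 mm at slide 0.
- cam_pivot (a point): cam's vertical axis, left of the slide at jig x = -20, y = +85 mm, on the board's top (12 mm above the bench). The dark steel cam plate lies 18 to 32 mm above the bench; its red nose reaches 48 mm from the axis, its low side 22 mm.
- lever_pin (a point): red upright pin on the end of the cam's steel lever, 18 mm diameter, 44 mm high, 85 mm from the cam axis. This point: centre of its underside, on the lever's top, 41 mm above the bench; pin top 85 mm. Lever direction from the pivot, counterclockwise from jig x: 120 degrees minus the cam angle (at 0 it points left and toward the robot, at 1.70 forward and a little left).
- blank: round light wooden disc blank, 82 mm diameter, 26 mm thick, lying loose in the nest on the board, top 38 mm above the bench. Origin at the centre of its underside. The slide's jaw pushes it.
- seat (a point): where the blank's origin shall be when it is clamped: jig x = 122.5 mm, y = 0, on the board's top.
- turned_knob: bystander: small turned wooden knob, 44 mm diameter, 48 mm high, origin at the centre of its underside; loose on the bench to the right of the jig.
- tape_measure: bystander: yellow and black tape measure, 39 x 70 x 64 mm, origin at the centre of its underside; loose to the right of the jig.
- wood_ring_1: bystander: pale turned wooden ring lying flat, 67 mm outside diameter, 15 mm thick, origin at the centre of its underside; loose to the right of the jig.
- offcut_2: bystander: reddish hardwood offcut, 40 x 55 x 20 mm, origin at the centre of its underside; loose to the left of the jig's far end.
There are look-alikes about, which are no part of the job. What is shaped like the blank but green, pink or turquoise is not meant.

How it is judged:
By the outcome, as a careful person would: the job done as asked, in the order asked, and still so for the second after the job is handed in, with the robot touching nothing.
It also fails if it takes over 64 s, if anything falls off the work surface, if the arm or the gripper's body presses on something with over 40 N, if the wrist force passes 120 N, or if a joint passes its speed limit or range.

## Working session

There is one attempt and no reset: what is moved stays moved. The work goes in short steps, Python scripts to look and compute and a shell command to move; the robot and the scene stay as the last step left them, time stands still between calls to the robot, and variables do not carry over. Pictures are saved under pics/ and viewed, at most 10 in all, crops included, and the job is handed in when it is done.

```bash
mkdir -p pics; python3 - <<'E'
from workcell import bot, imaging
import cv2
for n in("scene","side"):
    f=imaging.grab_frame(n); cv2.imwrite(f"pics/{n}0.png",f["color"][:,:,::-1]); print(n,f["intrinsics"],f["eye"],f["attitude"])
s=bot.read_state();print(s["time"],s["position"],s["tcp_rot"],s["gripper_width"])
E
```

```text
scene [[388.31418279   0.         314.52948894]
 [  0.         388.31418279 206.82681483]
 [  0.           0.           1.        ]] [ 0.02853241 -0.48967334  0.548787  ] [ 0.80114653 -0.37310469  0.19501834 -0.42535277]
side [[478.65959107   0.         318.3099236 ]
 [  0.         478.65959107 203.2403084 ]
 [  0.           0.           1.        ]] [0.21917679 0.86625631 0.74463941] [-0.17231568  0.87426733 -0.44484965  0.08984841]
0.1 [ 6.49502306e-01 -2.05070952e-05  2.30316855e-01] [ 7.07082549e-01  7.07130473e-01 -6.43970548e-04 -5.91110159e-04] 0.08544416212977966
```

View pics/scene0.png

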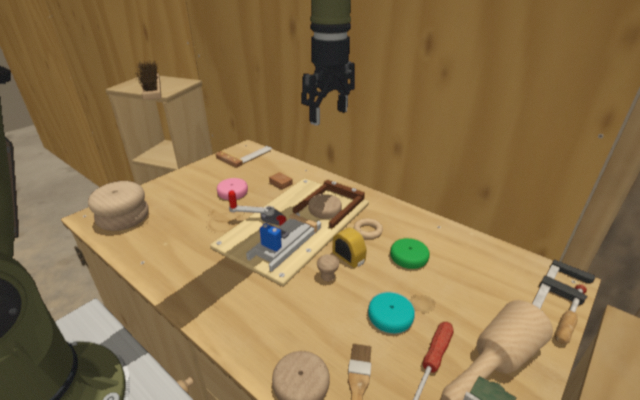

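View pics/side0.png

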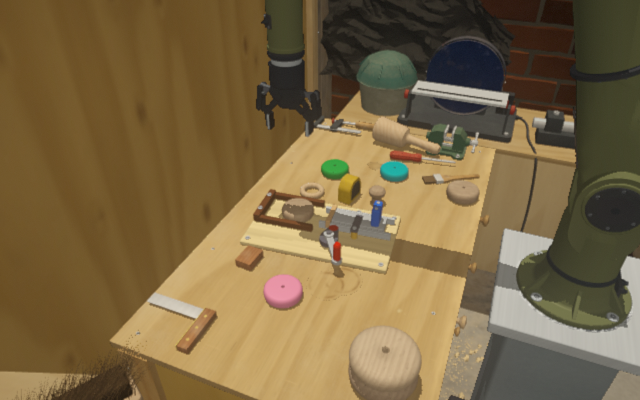

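The scene view shows the jig around (215–370, 180–285), with the red pin at about (232,201) and the blue block at about (270,237). The side view shows the pin near (338,252) and the block near (377,213). I'll enlarge both.

```bash
python3 - <<'E'
import cv2
a=cv2.imread("pics/scene0.png")[170:290,205:375];cv2.imwrite("pics/sc.png",cv2.resize(a,None,fx=4.7,fy=4.7,interpolation=2))
a=cv2.imread("pics/side0.png")[180:280,235:410];cv2.imwrite("pics/sd.png",cv2.resize(a,None,fx=4.5,fy=4.5,interpolation=2))
E
```

```text
(no output)
```

View pics/sc.png

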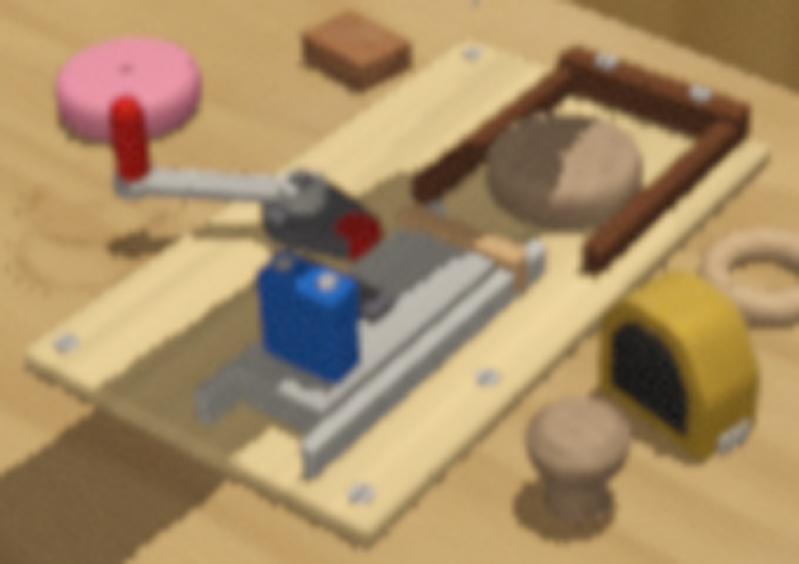

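View pics/sd.png

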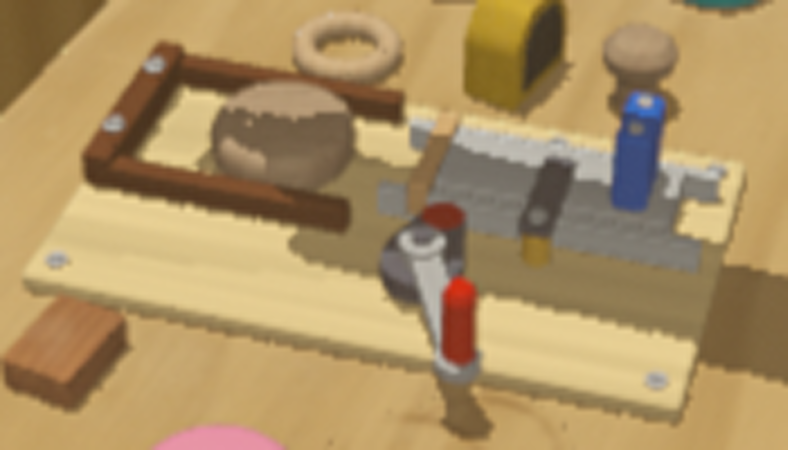

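The crops show the board corners, the pin (scene crop 126,103 to 132,178; side crop 461,290 to 458,360) and the block tops, all clearly. The cam nose is across the roller's path. I'll fit the jig pose, slide and cam jointly.

```bash
cat > h.py <<'E'
import numpy as np, json
from scipy.spatial.transform import Rotation as R
from scipy.optimize import least_squares
def proj(f,P):
    q=R.from_quat(f["attitude"]).inv().apply(np.atleast_2d(P)-f["eye"]); K=f["intrinsics"]
    return q[:,:2]/q[:,2:]*K[0,0]+K[:2,2]
def pts(p,s,c):
    th=np.radians(120)-c; pv=np.array([-20,85]);l=pv+85*np.array([np.cos(th),np.sin(th)])
    d=dict(nl=(-165,135,12),nr=(-165,-70,12),fr=(185,-70,12),fl=(185,135,12),pt=(*l,85),pb=(*l,43),bt=(-117+s,0,82),piv=(-20,85,46))
    y=p[2]; M=np.array([[np.cos(y),-np.sin(y)],[np.sin(y),np.cos(y)]])
    return {k:np.r_[M@np.array(v[:2])/1000+p[:2],v[2]/1000] for k,v in d.items()}
E
python3 - <<'E'
from h import *
from workcell import imaging
F={n:imaging.grab_frame(n) for n in("scene","side")}
sc=dict(nl=(28,352),nr=(365,533),fr=(768,150),fl=(468,40),pt=(126,103),pb=(132,178),bt=(310,272),piv=(308,182))
sd=dict(nl=(684,404),nr=(745,163),fl=(22,280),pt=(461,286),pb=(458,362),bt=(646,102),piv=(422,238))
O={"scene":{k:np.array(v)/4.7+(205,170) for k,v in sc.items()},"side":{k:np.array(v)/4.5+(235,180) for k,v in sd.items()}}
def res(v):
    P=pts(v[:3],v[3]*1000,v[4])
    return np.concatenate([proj(F[n],P[k])[0]-O[n][k] for n in O for k in O[n]])
r=least_squares(res,[.6,.05,0,.005,.1],loss="soft_l1")
print(r.x,np.degrees(r.x[2]));print(res(r.x).reshape(-1,2).round(1).tolist())
P=pts(r.x[:3],r.x[3]*1000,r.x[4]);print({k:v.round(3).tolist() for k,v in P.items()})
json.dump(r.x.tolist(),open("fit.json","w"))
E
```

```text
[ 0.55104467 -0.01343826  0.09779162  0.00392854  0.05315969] 5.603046827503329
[[-2.4, -0.5], [0.5, -0.2], [1.2, -1.8], [-0.8, -1.2], [-0.9, -1.4], [0.1, -2.0], [-1.0, -0.0], [-1.7, -1.3], [-0.0, -1.0], [0.9, -1.9], [0.2, -3.0], [0.1, -1.8], [0.4, -3.9], [-0.9, 1.5], [0.8, -2.0]]
{'nl': [0.374, 0.105, 0.012], 'nr': [0.394, -0.099, 0.012], 'fr': [0.742, -0.065, 0.012], 'fl': [0.722, 0.139, 0.012], 'pt': [0.477, 0.141, 0.085], 'pb': [0.477, 0.141, 0.043], 'bt': [0.439, -0.024, 0.082], 'piv': [0.523, 0.069, 0.046]}
```

```bash
python3 -m handwheel '[{"rot":[0,0,0],"offset":[3.5,-4.3,0],"hand":-0.2},{"rot":[0,0,0],"offset":[3.5,-4.3,0],"hand":-0.2},{"rot":[0,0,0],"offset":[3.5,-4.3,0],"hand":-0.2},{"rot":[0,0,0],"offset":[3.6,-4.3,0],"hand":-0.2},{"rot":[0,0,0],"offset":[0,0,0],"hand":-0.2}]' 20
python3 -m handwheel '[{"rot":[0,0,-8],"offset":[0,0,2],"hand":-0.2},{"rot":[0,0,-8],"offset":[0,0,2],"hand":-0.2},{"rot":[0,0,-8],"offset":[0,0,2],"hand":-0.2},{"rot":[0,0,-8],"offset":[0,0,2],"hand":-0.2},{"rot":[0,0,0],"offset":[0,0,0],"hand":-0.2}]'
python3 - <<'E'
from h import *
from workcell import imaging,bot
import cv2
f=imaging.grab_frame("wrist");cv2.imwrite("pics/w1.png",f["color"][:,:,::-1])
print(f["intrinsics"],f["eye"],f["attitude"])
E
```

```text
time: 0.82
position: [0.475, 0.1448, 0.2317]
tcp_rot: [0.704, 0.71, 0.0, -0.0]
contact_force: [1.2, -0.6, 0.3]
gripper_width: 0.0508
grasp_force: 0.0
time: 1.45
position: [0.4773, 0.1399, 0.1498]
tcp_rot: [0.486, 0.874, -0.001, -0.001]
contact_force: [0.7, -0.0, -0.0]
gripper_width: 0.0516
grasp_force: 0.0
[[309.70691629   0.         314.66386238]
 [  0.         309.70691629 200.83490276]
 [  0.           0.           1.        ]] [0.44361437 0.19685286 0.2911866 ] [0.95296627 0.272198   0.03501698 0.12859766]
```

View pics/w1.png

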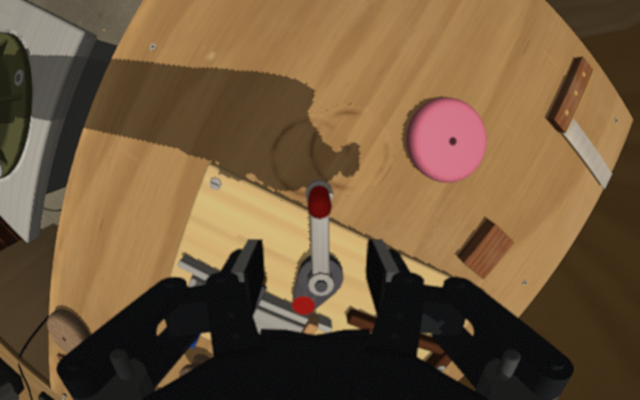

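The wrist view shows the pin between the fingers: top centre near (320,207), lever end about (320,190), pivot nut (321,285) and board screw (215,184). I'll check these against the fit.

```bash
cat >> h.py <<'E'
def fray(f,px,z):
    K=f["intrinsics"];u=np.array(px)-K[:2,2];r=np.hypot(*u);t=r/K[0,0]
    d=R.from_quat(f["attitude"]).apply([*(u/r*np.sin(t)),np.cos(t)]);e=np.array(f["eye"])
    return e+d*(z-e[2])/d[2]
E
python3 - <<'E'
from h import *
from workcell import imaging
f=imaging.grab_frame("wrist")
for n,p,z in(("pt",(320,208),.085),("pb",(320,189),.043),("nut",(321,285),.046),("noseR",(304,305),.032)):print(n,fray(f,p,z).round(4))
E
```

```text
pt [0.4799 0.1463 0.085 ]
pb [0.4784 0.1498 0.043 ]
nut [0.5266 0.0747 0.046 ]
noseR [0.5296 0.0386 0.032 ]
```

```bash
python3 -m handwheel '[{"rot":[0,0,0],"offset":[0.3,0.4,0],"hand":-0.2},{"rot":[0,0,0],"offset":[0,0,3.5],"hand":-0.2},{"rot":[0,0,0],"offset":[0,0,3.5],"hand":-0.2},{"rot":[0,0,0],"offset":[0,0,2.7],"hand":-0.2},{"rot":[0,0,0],"offset":[0,0,0],"hand":0.2}]'
python3 -m handwheel '[{"rot":[0,0,0],"offset":[0,0,0],"hand":0.3},{"rot":[0,0,0],"offset":[0,0,0],"hand":0.3},{"rot":[0,0,10],"offset":[-0.1,1.5,0],"hand":0.3},{"rot":[0,0,0],"offset":[0,0,0],"hand":0.3}]'
```

```text
time: 2.17
position: [0.4787, 0.1455, 0.0532]
tcp_rot: [0.485, 0.875, -0.001, -0.001]
contact_force: [-0.7, 0.2, -0.1]
gripper_width: 0.0349
grasp_force: 0.0
time: 2.68
position: [0.4941, 0.1531, 0.0553]
tcp_rot: [0.559, 0.829, 0.001, 0.001]
contact_force: [0.4, 0.8, -0.3]
gripper_width: 0.0297
grasp_force: 0.0
```

```bash
python3 -m handwheel '[{"rot":[0,0,10],"offset":[-0.1,1.5,0],"hand":0.3},{"rot":[0,0,10],"offset":[-0.1,1.5,0],"hand":0.3},{"rot":[0,0,10],"offset":[-0.1,1.5,0],"hand":0.3},{"rot":[0,0,0],"offset":[0,0,0],"hand":0.3}]'
```

```text
time: 3.18
position: [0.5378, 0.1591, 0.0547]
tcp_rot: [0.753, 0.657, 0.0, 0.0]
contact_force: [-0.3, 1.5, -0.4]
gripper_width: 0.0298
grasp_force: 0.0
```

```bash
python3 -m handwheel '[{"rot":[0,0,10],"offset":[-0.1,1.5,0],"hand":0.3},{"rot":[0,0,10],"offset":[-0.2,1.5,0],"hand":0.3},{"rot":[0,0,10],"offset":[-0.2,1.5,0],"hand":0.3},{"rot":[0,0,10],"offset":[-0.1,1.5,0],"hand":0.3},{"rot":[0,0,0],"offset":[0,0,0],"hand":0.3}]'
python3 -m handwheel '[{"rot":[0,0,8],"offset":[-0.1,1.2,0],"hand":0.3},{"rot":[0,0,0],"offset":[0,0,0],"hand":0.3}]'
```

```text
time: 3.8
position: [0.5894, 0.1308, 0.0547]
tcp_rot: [0.933, 0.361, 0.001, -0.0]
contact_force: [0.2, -0.4, 0.3]
gripper_width: 0.0301
grasp_force: 0.0
time: 4.05
position: [0.5964, 0.1214, 0.0547]
tcp_rot: [0.955, 0.295, 0.001, -0.0]
contact_force: [0.4, 0.5, -0.3]
gripper_width: 0.0299
grasp_force: 0.0
```

```bash
python3 -m handwheel '[{"rot":[0,0,5],"offset":[-0.1,0.7,0],"hand":0.3},{"rot":[0,0,0],"offset":[0,0,0],"hand":0.3}]'
python3 -m handwheel '[{"rot":[0,0,4],"offset":[-0.1,0.6,0],"hand":0.3},{"rot":[0,0,0],"offset":[0,0,0],"hand":0.3}]'
python3 - <<'E'
from h import *
from workcell import imaging
import cv2
f=imaging.grab_frame("wrist");cv2.imwrite("pics/w2.png",f["color"][:,:,::-1])
E
```

```text
time: 4.3
position: [0.5995, 0.1156, 0.0547]
tcp_rot: [0.967, 0.253, 0.001, -0.0]
contact_force: [-0.6, 2.7, 0.4]
gripper_width: 0.0299
grasp_force: 0.8
time: 4.55
position: [0.6018, 0.1099, 0.0547]
tcp_rot: [0.976, 0.219, 0.001, -0.0]
contact_force: [-0.1, 2.5, 0.2]
gripper_width: 0.03
grasp_force: 1.1
```

View pics/w2.png

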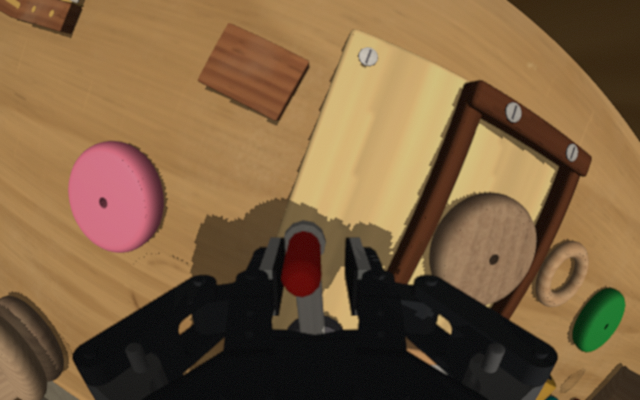

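The pin (303,262) sits against the rear (left) finger, and the lever points forward. I'll keep pushing in small steps until it meets the hard stop.

```bash
for i in 1; do python3 -m handwheel '[{"rot":[0,0,3],"offset":[-0.1,0.4,0],"hand":0.3},{"rot":[0,0,0],"offset":[0,0,0],"hand":0.3}]'; done
python3 -m handwheel '[{"rot":[0,0,0],"offset":[0,0.3,0],"hand":0.3},{"rot":[0,0,0],"offset":[0,0,0],"hand":0.3}]'
python3 -m handwheel '[{"rot":[0,0,0],"offset":[0,0.2,0],"hand":0.3},{"rot":[0,0,0],"offset":[0,0,0],"hand":0.3}]'
```

```text
time: 4.85
position: [0.6021, 0.1076, 0.0547]
tcp_rot: [0.981, 0.193, 0.0, -0.001]
contact_force: [-0.9, 6.1, 0.0]
gripper_width: 0.0299
grasp_force: 2.8
time: 5.1
position: [0.6022, 0.1075, 0.0546]
tcp_rot: [0.981, 0.194, -0.0, -0.003]
contact_force: [-2.2, 9.8, 1.5]
gripper_width: 0.0299
grasp_force: 5.0
time: 5.35
position: [0.6023, 0.1074, 0.0545]
tcp_rot: [0.981, 0.195, -0.001, -0.004]
contact_force: [-3.5, 12.7, 1.7]
gripper_width: 0.0302
grasp_force: 6.4
```

```bash
python3 -m handwheel '[{"rot":[0,0,0],"offset":[0,-1.0,0],"hand":0.3},{"rot":[0,0,0],"offset":[0,0,-3.5],"hand":0.3},{"rot":[0,0,0],"offset":[0,0,-3.5],"hand":0.3},{"rot":[0,0,0],"offset":[0,0,-3.5],"hand":0.3},{"rot":[0,0,-10],"offset":[0,0,0],"hand":0}]'
python3 -m handwheel '[{"rot":[0,0,-10],"offset":[0,0,0],"hand":-0.1},{"rot":[0,0,-10],"offset":[0,0,0],"hand":-0.1},{"rot":[0,0,-10],"offset":[0,0,0],"hand":-0.1},{"rot":[0,0,-10],"offset":[0,0,0],"hand":-0.1},{"rot":[0,0,-10],"offset":[0,0,0],"hand":-0.1}]'
python3 -m handwheel '[{"rot":[0,0,-10],"offset":[0,0,0],"hand":-0.1},{"rot":[0,0,-3],"offset":[0,0,0],"hand":-0.1},{"rot":[0,0,0],"offset":[0,0,0],"hand":-0.1}]'
```

```text
time: 5.98
position: [0.6025, 0.1083, 0.163]
tcp_rot: [0.96, 0.278, 0.003, 0.001]
contact_force: [-0.5, -0.8, -0.2]
gripper_width: 0.0428
grasp_force: 0.0
time: 6.6
position: [0.6002, 0.1078, 0.1591]
tcp_rot: [0.752, 0.659, -0.001, 0.001]
contact_force: [-0.4, 0.4, 0.4]
gripper_width: 0.0471
grasp_force: 0.0
time: 6.98
position: [0.6003, 0.1081, 0.1591]
tcp_rot: [0.676, 0.737, -0.001, 0.0]
contact_force: [0.2, -0.1, 0.1]
gripper_width: 0.0467
grasp_force: 0.0
```

```bash
python3 -m handwheel '[{"rot":[0,0,0],"offset":[-2.9,-4.2,0],"hand":-0.1},{"rot":[0,0,0],"offset":[-2.9,-4.2,0],"hand":-0.1},{"rot":[0,0,0],"offset":[-2.9,-4.2,0],"hand":-0.1},{"rot":[0,0,0],"offset":[-2.8,-4.2,0],"hand":-0.1},{"rot":[0,0,-0.5],"offset":[0,0,0],"hand":-0.1}]'
python3 - <<'E'
from h import *
from workcell import imaging
import cv2
f=imaging.grab_frame("wrist");cv2.imwrite("pics/w3.png",f["color"][:,:,::-1])
E
```

```text
time: 7.6
position: [0.4405, -0.0229, 0.1592]
tcp_rot: [0.674, 0.739, -0.001, 0.0]
contact_force: [0.9, 0.4, 0.0]
gripper_width: 0.047
grasp_force: 0.0
```

View pics/w3.png

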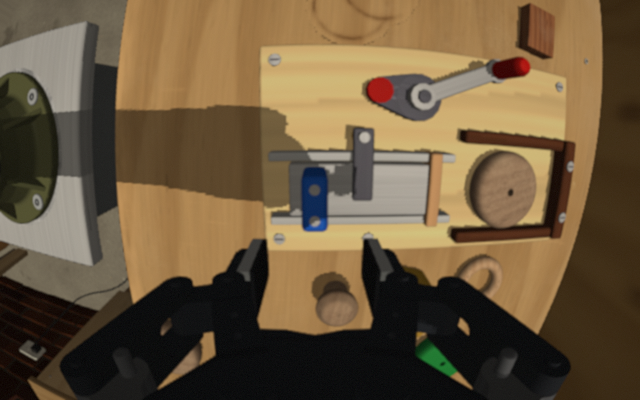

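The wrist view confirms the cam is at its low point, with the nose toward the robot (380,90), lever forward and pin (515,67). The block's top spans about (302–327, 168–231).

```bash
python3 - <<'E'
from h import *
from workcell import imaging,bot
f=imaging.grab_frame("wrist")
for n,p,z in(("bt",(315,199),.082),("rl",(303,168),.082),("rr",(303,231),.082),("fl",(328,168),.082),("fr",(327,231),.082),("nut",(424,96),.046),("pin",(515,67),.085),("knob",(336,305),.048),("tipL",(250,275),.06)):print(n,fray(f,p,z).round(4))
print(bot.read_state()["position"])
E
```

```text
bt [ 0.4431 -0.0131  0.082 ]
rl [0.4324 0.009  0.082 ]
rr [ 0.4364 -0.0389  0.082 ]
fl [0.4502 0.0107 0.082 ]
fr [ 0.4545 -0.0372  0.082 ]
nut [0.5272 0.0756 0.046 ]
pin [0.5914 0.1113 0.085 ]
knob [ 0.4745 -0.1269  0.048 ]
tipL [ 0.3923 -0.0946  0.06  ]
[ 0.44327882 -0.02010065  0.15974921]
```

```bash
python3 -m handwheel '[{"rot":[0,0,0],"offset":[0.5,0.1,0],"hand":-0.1},{"rot":[0,0,0],"offset":[0,0,3.5],"hand":-0.1},{"rot":[0,0,0],"offset":[0,0,3.5],"hand":-0.1},{"rot":[0,0,0],"offset":[0,0,3.1],"hand":-0.1},{"rot":[0,0,0],"offset":[0,0,0],"hand":-0.1}]'
python3 -m handwheel '[{"rot":[0,0,0],"offset":[0,1,0],"hand":-0.1},{"rot":[0,0,0],"offset":[0,1,0],"hand":-0.1},{"rot":[0,0,0],"offset":[0,1,0],"hand":-0.1},{"rot":[0,0,0],"offset":[0,1,0],"hand":-0.1},{"rot":[0,0,0],"offset":[0,0,0],"hand":-0.1}]'
```

```text
time: 8.32
position: [0.442, -0.0136, 0.0561]
tcp_rot: [0.672, 0.741, -0.002, -0.002]
contact_force: [-0.5, 0.6, 0.6]
gripper_width: 0.0469
grasp_force: 0.0
time: 8.95
position: [0.4855, -0.0108, 0.0589]
tcp_rot: [0.672, 0.74, 0.001, 0.001]
contact_force: [-0.2, 0.0, 0.4]
gripper_width: 0.0467
grasp_force: 0.0
```

```bash
python3 -m handwheel '[{"rot":[0,0,0],"offset":[0,1,0],"hand":-0.1},{"rot":[0,0,0],"offset":[0,1,0],"hand":-0.1},{"rot":[0,0,0],"offset":[0,1,0],"hand":-0.1},{"rot":[0,0,0],"offset":[0,0.8,0],"hand":-0.1},{"rot":[0,0,0],"offset":[0,0,0],"hand":-0.1}]'
python3 -m handwheel '[{"rot":[0,0,0],"offset":[0,0.4,0],"hand":-0.1},{"rot":[0,0,0],"offset":[0,0.2,0],"hand":-0.1},{"rot":[0,0,0],"offset":[0,0,0],"hand":-0.1}]'
python3 -m handwheel '[{"rot":[0,0,0],"offset":[0,0.3,0],"hand":-0.1},{"rot":[0,0,0],"offset":[0,0,0],"hand":-0.1}]'
```

```text
time: 9.57
position: [0.5228, -0.0068, 0.0584]
tcp_rot: [0.672, 0.74, 0.001, 0.001]
contact_force: [0.6, 0.6, -0.6]
gripper_width: 0.047
grasp_force: 0.0
time: 9.95
position: [0.5273, -0.0063, 0.0583]
tcp_rot: [0.672, 0.74, 0.0, 0.0]
contact_force: [-1.2, -0.4, -0.3]
gripper_width: 0.0472
grasp_force: 0.7
time: 10.2
position: [0.5287, -0.0062, 0.0581]
tcp_rot: [0.672, 0.74, -0.001, -0.001]
contact_force: [-5.9, 0.9, 3.8]
gripper_width: 0.0466
grasp_force: 3.0
```

```bash
python3 -m handwheel '[{"rot":[0,0,0],"offset":[0,0.3,0],"hand":-0.1},{"rot":[0,0,0],"offset":[0,0,0],"hand":-0.1}]'
python3 -m handwheel '[{"rot":[0,0,0],"offset":[0,0.3,0],"hand":-0.1},{"rot":[0,0,0],"offset":[0,0,0],"hand":-0.1}]'
python3 -m handwheel '[{"rot":[0,0,0],"offset":[0,-2.2,0],"hand":-0.1},{"rot":[0,0,0],"offset":[0,0,-3.5],"hand":-0.1},{"rot":[0,0,0],"offset":[0,0,-3.5],"hand":-0.1},{"rot":[0,0,0],"offset":[0,0,-3.5],"hand":-0.1},{"rot":[0,0,0],"offset":[0,0,0],"hand":-0.1}]'
python3 - <<'E'
from h import *
from workcell import imaging
import cv2
f=imaging.grab_frame("wrist");cv2.imwrite("pics/w4.png",f["color"][:,:,::-1])
E
```

```text
time: 10.45
position: [0.5287, -0.0062, 0.0577]
tcp_rot: [0.672, 0.74, -0.004, -0.004]
contact_force: [-12.5, -0.4, 9.9]
gripper_width: 0.0469
grasp_force: 6.7
time: 10.7
position: [0.5286, -0.0063, 0.0574]
tcp_rot: [0.673, 0.74, -0.006, -0.006]
contact_force: [-19.8, -1.1, 15.6]
gripper_width: 0.0471
grasp_force: 10.5
time: 11.32
position: [0.5174, -0.0077, 0.1669]
tcp_rot: [0.672, 0.74, 0.003, 0.003]
contact_force: [-0.6, -1.0, -0.5]
gripper_width: 0.0469
grasp_force: 0.0
```

View pics/w4.png

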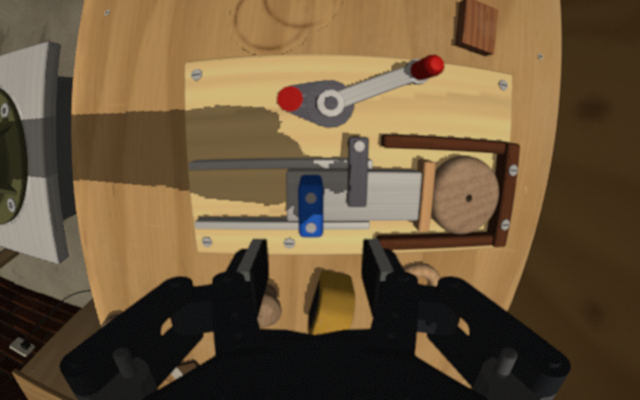

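The wrist view shows the slide home: the jaw (427,195) has carried the blank (465,195) against the end stop, and the roller is past the cam. Next I'll go back over the lever pin.

```bash
python3 -m handwheel '[{"rot":[0,0,0],"offset":[2.8,2.4,0],"hand":-0.1},{"rot":[0,0,0],"offset":[2.8,2.4,0],"hand":-0.1},{"rot":[0,0,0],"offset":[2.8,2.3,0],"hand":-0.1},{"rot":[0,0,0],"offset":[2.8,2.3,0],"hand":-0.2},{"rot":[0,0,10],"offset":[0,0,0],"hand":-0.2}]'
python3 -m handwheel '[{"rot":[0,0,10],"offset":[0,0,0],"hand":-0.2},{"rot":[0,0,10],"offset":[0,0,0],"hand":-0.2},{"rot":[0,0,10],"offset":[0,0,0],"hand":-0.2},{"rot":[0,0,10],"offset":[0,0,0],"hand":-0.2},{"rot":[0,0,10],"offset":[0,0,0],"hand":-0.2}]'
python3 -m handwheel '[{"rot":[0,0,7.5],"offset":[0,0,0],"hand":-0.2},{"rot":[0,0,0],"offset":[0,0,0],"hand":-0.2},{"rot":[0,0,0],"offset":[0,0,0],"hand":-0.2}]'
```

```text
time: 12.0
position: [0.5973, 0.1165, 0.1612]
tcp_rot: [0.734, 0.679, -0.0, -0.001]
contact_force: [-0.2, -0.1, 0.2]
gripper_width: 0.0513
grasp_force: 0.0
time: 12.62
position: [0.5966, 0.1127, 0.1615]
tcp_rot: [0.953, 0.302, -0.001, 0.0]
contact_force: [-0.1, 0.4, -0.0]
gripper_width: 0.0515
grasp_force: 0.0
time: 13.0
position: [0.5969, 0.1127, 0.1625]
tcp_rot: [0.97, 0.243, -0.0, 0.0]
contact_force: [-0.6, 0.8, 0.7]
gripper_width: 0.0512
grasp_force: 0.0
```

```bash
python3 -m handwheel '[{"rot":[0,0,0],"offset":[0.3,0,0],"hand":-0.2},{"rot":[0,0,0],"offset":[0,0,3.6],"hand":-0.2},{"rot":[0,0,0],"offset":[0,0,3.6],"hand":-0.2},{"rot":[0,0,0],"offset":[0,0,3.5],"hand":-0.2},{"rot":[0,0,0],"offset":[0,0,0],"hand":0.2}]'
python3 -m handwheel '[{"rot":[0,0,0],"offset":[0,0,0],"hand":0.3},{"rot":[0,0,0],"offset":[0,0,0],"hand":0.3},{"rot":[0,0,-10],"offset":[-0.1,-1.5,0],"hand":0.3},{"rot":[0,0,-10],"offset":[-0.1,-1.5,0],"hand":0.3},{"rot":[0,0,0],"offset":[0,0,0],"hand":0.3}]'
```

```text
time: 13.62
position: [0.5974, 0.1136, 0.0533]
tcp_rot: [0.97, 0.242, -0.003, -0.0]
contact_force: [0.7, -0.2, 0.6]
gripper_width: 0.0352
grasp_force: 0.0
time: 14.25
position: [0.5825, 0.1389, 0.0579]
tcp_rot: [0.914, 0.406, 0.001, 0.0]
contact_force: [0.4, -0.4, -0.1]
gripper_width: 0.03
grasp_force: 0.0
```

```bash
python3 -m handwheel '[{"rot":[0,0,-10],"offset":[-0.2,-1.5,0.2],"hand":0.3},{"rot":[0,0,-10],"offset":[-0.2,-1.5,0],"hand":0.3},{"rot":[0,0,-10],"offset":[-0.1,-1.5,0],"hand":0.3},{"rot":[0,0,0],"offset":[0,0,0],"hand":0.3}]'
python3 -m handwheel '[{"rot":[0,0,-10],"offset":[-0.1,-1.5,0],"hand":0.3},{"rot":[0,0,-10],"offset":[-0.1,-1.5,0],"hand":0.3},{"rot":[0,0,0],"offset":[0,0,0],"hand":0.3}]'
```

```text
time: 14.75
position: [0.5419, 0.1581, 0.0555]
tcp_rot: [0.778, 0.628, 0.001, 0.0]
contact_force: [0.3, 0.2, -0.1]
gripper_width: 0.03
grasp_force: 0.0
time: 15.12
position: [0.5116, 0.159, 0.0548]
tcp_rot: [0.658, 0.753, 0.0, 0.0]
contact_force: [0.5, -0.3, 0.4]
gripper_width: 0.03
grasp_force: 0.0
```

```bash
python3 -m handwheel '[{"rot":[0,0,-10],"offset":[-0.2,-1.5,0],"hand":0.3},{"rot":[0,0,-10],"offset":[-0.1,-1.5,0],"hand":0.3},{"rot":[0,0,-5],"offset":[-0.1,-0.7,0],"hand":0.3},{"rot":[0,0,0],"offset":[0,0,0],"hand":0.3}]'
python3 -m handwheel '[{"rot":[0,0,-4],"offset":[-0.1,-0.6,0],"hand":0.3},{"rot":[0,0,0],"offset":[0,0,0],"hand":0.3}]'
python3 -m handwheel '[{"rot":[0,0,-2],"offset":[0,-0.3,0],"hand":0.3},{"rot":[0,0,0],"offset":[0,0,0],"hand":0.3}]'
```

```text
time: 15.62
position: [0.4778, 0.1457, 0.0546]
tcp_rot: [0.48, 0.877, 0.0, 0.0]
contact_force: [1.0, 0.6, -0.0]
gripper_width: 0.0298
grasp_force: 0.5
time: 15.88
position: [0.4733, 0.142, 0.0545]
tcp_rot: [0.448, 0.894, 0.001, -0.0]
contact_force: [0.9, 2.4, 0.4]
gripper_width: 0.03
grasp_force: 1.1
time: 16.12
position: [0.4705, 0.1399, 0.0545]
tcp_rot: [0.431, 0.902, 0.0, 0.0]
contact_force: [1.4, 3.2, 1.0]
gripper_width: 0.0298
grasp_force: 1.5
```

```bash
python3 -m handwheel '[{"rot":[0,0,0],"offset":[0,-0.3,0],"hand":0.3},{"rot":[0,0,0],"offset":[0,0,0],"hand":0.3}]'
python3 -m handwheel '[{"rot":[0,0,0],"offset":[0,-0.3,0],"hand":0.3},{"rot":[0,0,0],"offset":[0,0,0],"hand":0.3}]'
python3 -m handwheel '[{"rot":[0,0,0],"offset":[0,-0.3,0],"hand":0.3},{"rot":[0,0,0],"offset":[0,0,0],"hand":0.3}]'
```

```text
time: 16.38
position: [0.4696, 0.1392, 0.0547]
tcp_rot: [0.431, 0.903, 0.002, 0.001]
contact_force: [6.5, 6.6, -3.6]
gripper_width: 0.0294
grasp_force: 4.4
time: 16.62
position: [0.4694, 0.139, 0.0549]
tcp_rot: [0.43, 0.903, 0.004, 0.003]
contact_force: [12.3, 10.3, -10.3]
gripper_width: 0.0299
grasp_force: 7.9
time: 16.88
position: [0.4692, 0.1387, 0.0554]
tcp_rot: [0.43, 0.903, 0.007, 0.005]
contact_force: [17.9, 14.2, -15.4]
gripper_width: 0.0296
grasp_force: 11.2
```

```bash
python3 -m handwheel '[{"rot":[0,0,0],"offset":[0,1.5,0],"hand":0.1},{"rot":[0,0,0],"offset":[0,0,-3.5],"hand":0.1},{"rot":[0,0,0],"offset":[0,0,-3.5],"hand":0.1},{"rot":[0,0,0],"offset":[0,0,-3.5],"hand":0.1},{"rot":[0,0,0],"offset":[0,0,-3.5],"hand":0.1}]'
python3 - <<'E'
from h import *
from workcell import imaging
import cv2
f=imaging.grab_frame("wrist");cv2.imwrite("pics/w5.png",f["color"][:,:,::-1])
E
```

```text
time: 17.5
position: [0.4739, 0.1419, 0.1948]
tcp_rot: [0.431, 0.902, -0.002, -0.001]
contact_force: [0.9, -0.3, -0.8]
gripper_width: 0.0384
grasp_force: 0.0
```

View pics/w5.png

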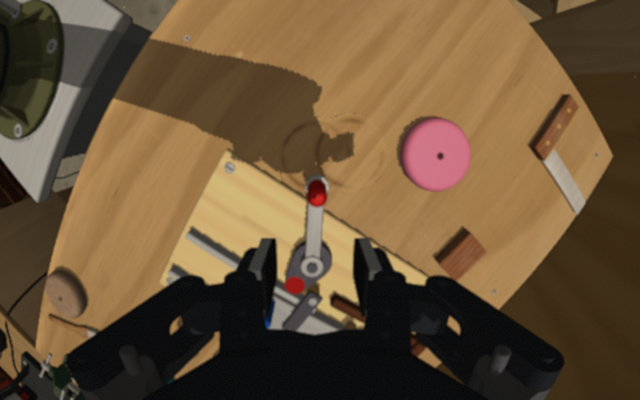

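The pin is fully back at (317,192), and the red nose (295,285) sits just behind the roller arm (310,300). Handing in.

```bash
python3 -c "
from workcell import bot
print(bot.close_job())"
```

```text
the job is handed in; nothing more can be done
None
```

The blank is clamped: I turned the cam clear first, pushed the slide fully home with the blank against the end stop, then locked the cam's nose behind the roller; handed in at about 17.5 s, verdict not shown.

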